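# Clip the splash screen beside the hotplate

### The arm

A 6-joint arm with a two-finger parallel gripper is mounted at the origin on the work surface. World frame = base frame: x ahead of the robot, y to its left, z up, the work surface at z = 0. Lengths are in mm, angles in rad, forces in N, time in s.
With the tool pointing down it reaches from about 275 to 775 mm from the base axis. Payload 14.6 kg.
Tool frame: the origin (TCP) lies at the very end of the fingers, on their centre line; the grasp point (between the pads) lies 19 mm behind it; z points along the fingers, y is the line along which they close (so a half turn about z gives the same grasp; the last joint's range is limited). The gripper opens to 85 mm and grips with 20 to 120 N. Pads are 22 mm wide; open, the fingers measure 114 mm over their backs; the gripper's body (76 mm by 85 mm) begins 54 mm behind the grasp point. The pads swing forward as they close: fully open they stand 13 mm farther back than shut.
Start: joints at [-0.155, 0.263, -0.048, 1.259, 0, 1.415], TCP at [525.003, -0.006, 231.278] pointing down, gripper open.
Joint ranges: [-2.65, 2.65], [-0.89, 1.7], [-1.18, 1.37], [-2.13, 2.11], [-1.35, 1.29], [-3.14, 3.14]. Speed limits (rad/s): [1.89, 1.89, 2.57, 2.79, 3.14, 3.14].

### API

Orientations are given as a unit quaternion [w, x, y, z].
In Python, from cell import manip gives the robot as it stands.
- The arm moves only by the tool jog_arm, never from a script. Its argument "motion" is a list that holds one entry, the list of rows, each a list of 7 numbers: the gripper command: -1 is shut, 1 is fully open, values between are in proportion, then the shift along the tool's x, y, z in units of 30 mm (1.0 is 30 mm), then the turn, a rotation vector about the tool's x, y, z in units of 5 degrees (1.0 is 5 degrees). In form: [[[hand, dx, dy, dz, wx, wy, wz], ...]]. A call has 1 to 8 rows; each row is the pose to reach, as a shift and turn from the pose commanded when the call began, along the tool's axes at that moment; what a row does not reach only later rows make up. A row lasts 1/10 s, in which the tool goes at most 50 mm and 8.59 degrees, less where a joint would pass 70% of its speed; a pose out of reach is approached as far as the arm can. A call with a gripper value outside its range is refused whole. The fingers move at their own pace and stop on an object; the grip force is fixed at half the most. Time passes only in rows, so rows that repeat a pose let the fingers close. It gives the time, the measured TCP pose, the force and the opening at its end, in the units of the state.
- manip.get_state(): the state, without advancing time (a new reading comes with each control period).
- manip.snapshot(name): name is "scene" or "side" or "wrist"; returns a dict with "image" (400x640x3 uint8, red, green, blue), "intrinsics" (3x3 intrinsics, pixels), "position" and "attitude" of the camera in the world; the wrist camera has in their place "hand_eye" (4x4, takes a point from camera to tool coordinates, whose origin is the TCP and whose axes are the flange's). Camera axes: x right, y down, z forward; pixel columns grow to the right and rows downward; lengths in mm; the calibration is good to about 2 mm. A picture is of the moment at which its call begins: read the wrist's pose just before it. There is no depth.
- manip.sign_off(): hands the job in, once; it reports no verdict.
The state is a dict: "time_s": time; "qpos": joint angles; "joint_vel": joint speeds; "tau": joint torques, N m; "eef_pos": TCP position; "eef_rot": TCP orientation; "contact_force": force on the tool from outside, world axes, zero at the start; "ft_torque": the same for the moment, N m; "width": finger opening in mm.
Only numpy, scipy, OpenCV 4.12 (cv2) and the standard library are available. Lean on these libraries where they do the work, as an engineer would, in place of code of your own. Each camera call takes 0.05 s, during which the arm holds its last target. There are 200 camera calls.

### The job

Take the wide splash screen out of the wooden rack and press it down, upright and centred, between the sprung jaws of the clip next to the hotplate until its lower edge is fully home on the clip's foot, then let go. Leave the narrow screen standing in the rack where it is.

Things in the scene. Friction and masses are not known exactly. Their poses are not given: they have to be found in the camera images.
- screen: the wide splash screen, standing upright in the rack: stiff white panel 120 mm wide (y), 6 mm thick (x; bevelled to 3 mm over the lowest 4 mm), 130 mm high, about 130 g. Centred along its top edge is a black grip bar, 14 mm thick (x), 56 mm long (y), from 118 to 140 mm above the lower edge. Origin: middle of the lower edge; z up
- spare: the narrow screen, a bystander: the same panel and grip bar but only 70 mm wide (y), standing in the rack's other slot. Origin: middle of its lower edge; z up
- rack: fixed wooden rack, 170 (x) by 130 (y) mm, 33 mm high. Origin: middle of its underside; z up. Two slots along y at x = -55 and +55 mm, 8.4 mm wide, floor 8 mm up, so 25 mm deep; each holds one screen, either may hold the wide one: lift it straight up over 30 mm to clear
- clip: fixed clip: steel foot, top at 10 mm, where the screen comes to rest, width along y, either way round. Two jaws 70 mm long (y) face each other along x, 4 mm apart up to 36 mm, flaring to a 35 mm mouth at 58 mm; each springs aside up to 18 mm, some 15 N to push in. A hotplate 98 mm high starts 70 mm off on the -x side. Origin: middle of the foot's underside (110 x 100 mm); z up

How it is judged:
By the outcome, as a careful person would: the job done as asked, in the order asked, and still so for the second after the job is handed in, with the robot touching nothing.
It also fails if it takes over 42 s, if anything falls off the work surface, if the arm or the gripper's body presses on something with over 40 N, if the wrist force passes 120 N, or if a joint passes its speed limit or range.

## Working session

There is one attempt and no reset: what is moved stays moved. The work goes in short steps, Python scripts to look and compute and a tool call to move; the robot and the scene stay as the last step left them, time stands still between calls to the robot, and variables do not carry over. Pictures are saved under pics/ and viewed, on a budget of 10 in all, crops included, one or two more only if the job needs it, and the job is handed in when it is done.

Besides the shell and the picture viewer there is one more tool, called as name(argument=value, ...), one argument or row to a line, values as JSON. jog_arm: Moves the arm, as the interface text tells. Its arguments: {"type":"object","properties":{"motion":{"type":"array"}},"required":["motion"]}

```bash
mkdir -p pics; ls
cat > h.py <<'E'
import numpy as np, cv2
from scipy.spatial.transform import Rotation as R
from cell import manip
def q2R(q): return R.from_quat([q[1],q[2],q[3],q[0]]).as_matrix()
def cam(name, save=None):
    st=manip.get_state(); s=manip.snapshot(name); K=np.array(s["intrinsics"])
    if name=="wrist":
        H=np.array(s["hand_eye"]); T=q2R(st["eef_rot"])
        Rc=T@H[:3,:3]; p=T@H[:3,3]+np.array(st["eef_pos"])
    else:
        p=np.array(s["position"]); a=np.array(s["attitude"]); Rc=q2R(a) if a.size==4 else a
    if save: cv2.imwrite(save,cv2.cvtColor(s["image"],cv2.COLOR_RGB2BGR))
    return s["image"],K,Rc,p
def ray(c,u,v):
    _,K,Rc,p=c; d=Rc@np.linalg.solve(K,[u,v,1.]); return p,d/np.linalg.norm(d)
def plane(c,u,v,z):
    p,d=ray(c,u,v); return p+d*(z-p[2])/d[2]
def tri(rs):
    A=np.zeros((3,3));b=np.zeros(3)
    for p,d in rs:
        M=np.eye(3)-np.outer(d,d);A+=M;b+=M@p
    x=np.linalg.solve(A,b); return x,[np.linalg.norm((np.eye(3)-np.outer(d,d))@(x-p)) for p,d in rs]
def proj(c,X):
    _,K,Rc,p=c; q=K@(Rc.T@(np.array(X)-p)); return q[:2]/q[2]
E
python3 - <<'E'
from h import *
print(manip.get_state())
ims=[]
for n in("scene","side","wrist"):
    c=cam(n,f"pics/{n}0.png"); print(n,c[1].tolist(),c[2].round(3).tolist(),c[3])
E
```

```text
pics
{'time_s': 0.0, 'qpos': array([-1.55311873e-01,  2.63531007e-01, -4.89413911e-02,  1.25939314e+00,
       -3.90330414e-06,  1.41545941e+00]), 'joint_vel': array([ 9.45690524e-04, -1.46192731e-03,  1.87357942e-03,  7.85145584e-06,
       -1.03443834e-03,  5.67468336e-04]), 'tau': array([ 6.28219332e-04, -6.37613010e+01,  3.84567368e+01,  1.37825581e-02,
        8.02127857e-07, -5.80562346e-05]), 'eef_pos': array([5.24726044e+02, 3.03095219e-02, 2.30819271e+02]), 'eef_rot': array([-4.30801552e-04,  7.07097824e-01,  7.07115536e-01, -3.16567891e-04]), 'contact_force': array([-0.22166097, -0.10281929,  0.6569619 ]), 'ft_torque': array([-0.05027646, -0.00380834,  0.02606936]), 'width': 84.9467512649058}
scene [[447.1427987537602, 0.0, 313.76588528060574], [0.0, 447.1427987537602, 201.23999082532163], [0.0, 0.0, 1.0]] [[-0.023, 0.669, -0.743], [1.0, 0.003, -0.028], [-0.016, -0.744, -0.668]] [1184.19770393   14.14173306  592.28752957]
side [[467.8265894432858, 0.0, 320.1520575687974], [0.0, 467.8265894432858, 199.30469447546503], [0.0, 0.0, 1.0]] [[-0.884, -0.355, 0.304], [-0.467, 0.652, -0.598], [0.014, -0.671, -0.742]] [324.92875587 486.38301057 657.14180778]
wrist [[318.0839609797587, 0.0, 318.1821242026138], [0.0, 318.0839609797587, 200.1469836872335], [0.0, 0.0, 1.0]] [[1.0, 0.001, -0.002], [0.0, -0.954, -0.298], [-0.002, 0.298, -0.954]] [525.08711933  76.77127943 372.5551575 ]
```

View pics/scene0.png

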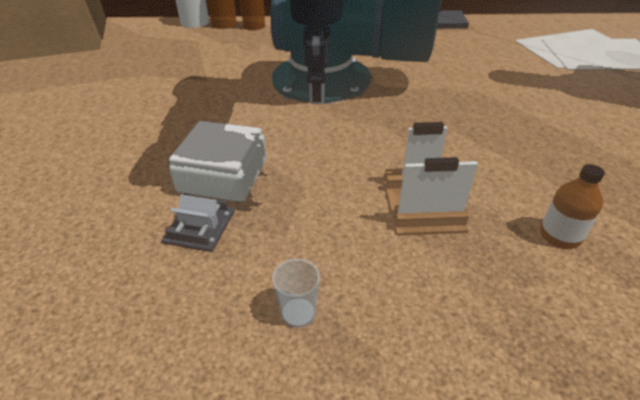

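View pics/side0.png

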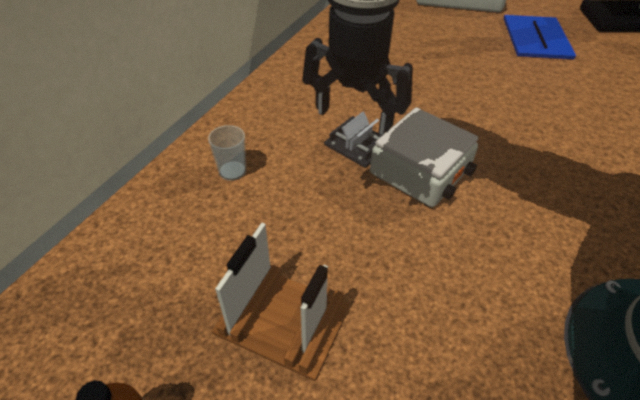

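View pics/wrist0.png

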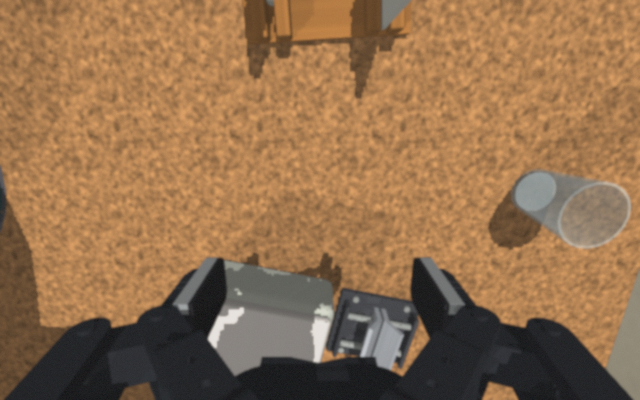

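The wide screen is in the +x slot: its bar is at scene (441,164) and side (242,254). The spare's bar is at scene (428,128). The clip is at scene (198,222), side (355,138) and wrist (375,325), with the hotplate on its robot side.

Run:
```python
from h import *
S=cam("scene");D=cam("side");W=cam("wrist")
def blob(c,box,cond,near=None):
    x0,y0,x1,y1=box; im=c[0][y0:y1,x0:x1].astype(int)
    m=cond(im).astype(np.uint8)
    cs,_=cv2.findContours(m,cv2.RETR_EXTERNAL,cv2.CHAIN_APPROX_NONE)
    k=max(cs,key=cv2.contourArea); k=k+[x0,y0]; k=k.astype(np.int32)
    M=cv2.moments(k); e=cv2.approxPolyDP(k,2.5,True)[:,0]
    return np.array([M['m10'],M['m01']])/M['m00'],cv2.contourArea(k),cv2.boxPoints(cv2.minAreaRect(k)).round(1),e
dark=lambda i:i.max(2)<60
white=lambda i:(i.min(2)>130)&(i.max(2)-i.min(2)<40)
def show(n,b): print(n,b[0].round(1),b[1],'box',b[2].tolist(),'poly',b[3].tolist())
a=blob(S,(415,150,470,178),dark);b=blob(D,(222,228,262,278),dark)
show('bS',a);show('bD',b);print(tri([ray(S,*a[0]),ray(D,*b[0])]))
show('spS',blob(S,(405,115,455,140),dark));show('spD',blob(D,(295,260,335,312),dark))
show('pS',blob(S,(390,150,485,225),white));show('pD',blob(D,(210,220,280,340),white))
grey=lambda i:(i.max(2)-i.min(2)<22)&(i.max(2)<110)
show('cS',blob(S,(150,190,245,255),grey))
show('cW',blob(W,(325,280,425,375),grey))
out=[cv2.resize(c[0][y:y+75,x:x+100],(800,600) if 0 else (400,300),interpolation=cv2.INTER_CUBIC) for c,x,y in((S,150,180),(D,310,95),(W,325,285),(S,395,145))]
g=np.vstack([np.hstack(out[:2]),np.hstack(out[2:])]);cv2.imwrite("pics/crop1.png",g[:,:,::-1])
```

```text
bS [441.2 166.6] 26.0 box [[432.0, 163.0], [448.0, 163.0], [448.0, 169.0], [432.0, 169.0]] poly [[448, 167], [444, 163], [438, 169], [437, 166], [432, 169]]
bD [241.7 254.6] 478.5 box [[224.3000030517578, 267.29998779296875], [247.3000030517578, 234.10000610351562], [258.79998779296875, 242.0], [235.8000030517578, 275.20001220703125]] poly [[249, 236], [227, 264], [234, 274], [255, 247], [255, 240]]
(array([586.32354647, 205.37074749, 133.42400967]), [np.float64(0.4935024661745714), np.float64(0.49350246617467364)])
spS [415.5 131. ] 1.0 box [[415.0, 127.0], [417.0, 127.0], [417.0, 132.0], [415.0, 132.0]] poly [[415, 127], [417, 132]]
spD [314.6 286.1] 448.5 box [[298.70001220703125, 301.79998779296875], [319.3999938964844, 264.5], [330.79998779296875, 270.79998779296875], [310.0, 308.1000061035156]] poly [[324, 267], [318, 267], [302, 296], [308, 307], [325, 279]]
pS [413.5 164.4] 84.5 box [[404.0, 162.0], [423.0, 162.0], [423.0, 167.0], [404.0, 167.0]] poly [[404, 164], [406, 167], [423, 165], [422, 162]]
pD [223.5 280.2] 80.0 box [[214.8000030517578, 288.3999938964844], [228.69999
[... 409 characters left out ...]
, [220, 205], [216, 212], [218, 222], [213, 228], [208, 218], [177, 213], [162, 241], [211, 250], [233, 211], [219, 199], [242, 201]]
cW [370.  326.9] 4474.0 box [[325.0, 280.0], [424.0, 280.0], [424.0, 374.0], [325.0, 374.0]] poly [[424, 280], [412, 280], [411, 301], [342, 289], [326, 345], [334, 355], [341, 339], [352, 341], [355, 346], [343, 347], [344, 352], [358, 356], [325, 363], [325, 374], [396, 374], [379, 367], [371, 355], [360, 357], [360, 347], [366, 329], [375, 319], [374, 308], [379, 309], [382, 321], [381, 309], [384, 308], [390, 320], [411, 325], [409, 330], [399, 329], [403, 334], [399, 347], [401, 355], [395, 361], [401, 366], [417, 323], [416, 316], [419, 314], [424, 323]]
```

View pics/crop1.png

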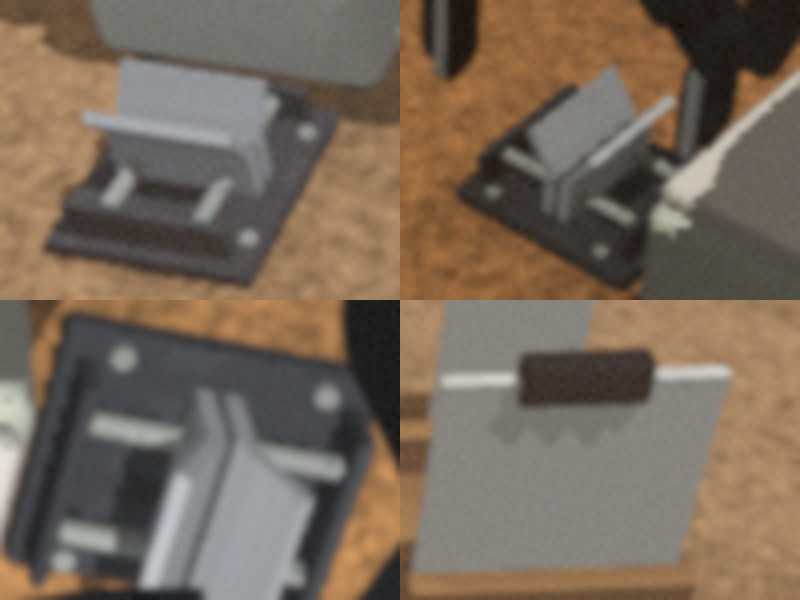

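The crops show the panel's top corners at scene (405.3,165.5) and (477.5,163). The clip foot's screws are at wrist (356,299.5), (406.5,309.5) and (341,350), and at scene (226.5,212.5) and (212,239.5).

Run:
```python
from h import *
S=cam("scene");D=cam("side");W=cam("wrist")
print('panel corners z138', plane(S,405.3,165.5,138),plane(S,477.5,163,138))
print('side', plane(D,267,229,138),plane(D,220,292,138))
print('tri',tri([ray(S,477.5,163),ray(D,220,292)]),tri([ray(S,405.3,165.5),ray(D,267,229)]))
# bar outline by local contrast
for c,box in((S,(405,140,480,185)),(D,(215,222,270,290)),(D,(290,255,340,320))):
    x0,y0,x1,y1=box; m=(cv2.GaussianBlur(c[0],(3,3),0)[y0:y1,x0:x1].max(2)<85).astype(np.uint8)
    k=max(cv2.findContours(m,0,1)[0],key=cv2.contourArea)+[x0,y0];r=cv2.minAreaRect(k.astype(np.float32));print(r,cv2.contourArea(k.astype(np.float32)))
print('screws wrist z10');
for n,c,p in(('a W',W,(356,299.5)),('b W',W,(406.5,309.5)),('c W',W,(341,350.2)),('S1',S,(226.5,212.5)),('S2',S,(212,239.5)),('D1',D,(333,143)),('D2',D,(360,158)),('jaw end far W z36',W,(375,311)),('foot TL W',W,(341.5,289.5)),('foot BL side W',W,(327,343))): print(n,plane(c,*p,12).round(1))
```

```text
panel corners z138 [589.67242428 145.25274957 138.        ] [582.62772375 265.63502481 138.        ]
side [577.42378089 153.78643063 138.        ] [575.34972326 268.20878026 138.        ]
tri (array([577.36370751, 267.20753778, 134.31560112]), [np.float64(0.5881446018740093), np.float64(0.5881446018739789)]) (array([580.77237139, 148.07620792, 130.59329724]), [np.float64(0.9203224788172821), np.float64(0.9203224788172407)])
((440.9641418457031, 164.1754913330078), (12.683669090270996, 32.404170989990234), 87.51044464111328) 354.5
((241.48660278320312, 255.09060668945312), (15.319637298583984, 42.35429000854492), 34.99202346801758) 547.5
((314.2000427246094, 286.6000061035156), (14.310833930969238, 43.826934814453125), 26.56505012512207) 515.5
screws wrist z10
a W [ 574.6 -173.2   12. ]
b W [ 642.4 -188.6   12. ]
c W [ 556.6 -255.3   12. ]
S1 [ 571.8 -174.7   12. ]
S2 [ 641.8 -188.9   12. ]
D1 [ 640.  -186.6   12. ]
D2 [ 571.3 -171.9   12. ]
jaw end far W z36 [ 600.6 -191.    12. ]
foot TL W [ 555.2 -158.1   12. ]
foot BL side W [ 537.  -243.1   12. ]
```

jog_arm(
  motion=[
    [[1,6.9,1.93,-1,0,0,0],[1,6.9,1.93,-1,0,0,0],[1,6.9,1.93,-1,0,0,0],[1,6.9,1.93,-1,0,0,0],[1,6.9,1.93,-1,0,0,0],[1,6.9,1.93,-1,0,0,0],[1,6.9,1.93,-1,0,0,0]],
  ],
)

```text
time_s: 1.15
eef_pos: [582.8, 206.9, 261.0]
eef_rot: [-0.0, 0.707, 0.707, -0.0]
contact_force: [0.9, -0.8, -0.6]
width: 85.5
```

Run:
```python
from h import *
c=cam("wrist","pics/w1.png"); s=manip.get_state(); print(s['time_s'],s['eef_pos'],s['contact_force'],c[3])
```

```text
1.2 [582.68743529 206.28443521 261.11241725] [ 0.43746945  0.16023574 -0.3239586 ] [582.97659464 283.67498361 402.6097194 ]
```

View pics/w1.png

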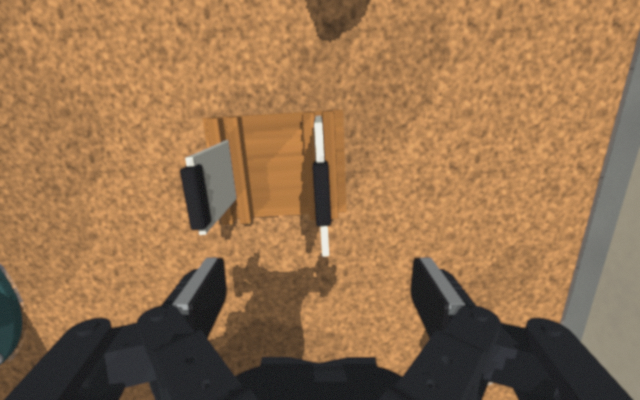

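The wrist view shows the bar at (321,194) with the white top edge running from (319,118) to (325,255), so the screen is yawed slightly. The spare is at (195,195).

Run:
```python
from h import *
c=cam("wrist")
im=c[0].astype(int)
def rect(m,box):
    x0,y0,x1,y1=box; k=max(cv2.findContours(m[y0:y1,x0:x1].astype(np.uint8),0,1)[0],key=cv2.contourArea)+[x0,y0]
    return cv2.minAreaRect(k.astype(np.float32))
b=rect(im.max(2)<75,(300,150,345,235)); print(b)
P=cv2.boxPoints(b); P=P[np.argsort(P[:,1])]
t=P[:2].mean(0);e=P[2:].mean(0)
w=(im.min(2)>170)
for y0,y1 in((122,155),(232,252)):
    ys,xs=np.nonzero(w[y0:y1,305:340]); print('white',xs.mean()+305,ys.mean()+y0, plane(c,xs.mean()+305,ys.mean()+y0,138))
for z in(146,):print(plane(c,*t,z),plane(c,*e,z),plane(c,*b[0],z))
# bar height by triangulation with side view (bar top outline centre)
D=cam("side");S=cam("scene")
print(tri([ray(c,*b[0]),ray(D,241.5,255.1),ray(S,441,164.2)]))
```

```text
((321.30517578125, 192.6879425048828), (64.12445068359375, 15.678779602050781), 86.633544921875)
white 318.6460905349794 138.15637860082305 [582.95494893 253.5719951  138.        ]
white 324.55 241.5 [588.35064395 160.77606164 138.        ]
[583.59257709 236.35105324 146.        ] [586.91406894 180.38292517 146.        ] [585.2013872  209.24212313 146.        ]
(array([584.71701091, 206.22358714, 136.14345394]), [np.float64(0.5976181401362487), np.float64(0.8056213991774265), np.float64(1.1460843000820837)])
```

jog_arm(
  motion=[
    [[1,0.04,0.08,1.5,0,0,-0.68],[1,0.04,0.08,3,0,0,-0.68],[1,0.04,0.08,4.2,0,0,-0.68],[1,0.04,0.08,4.73,0,0,-0.68],[1,0.04,0.08,4.73,0,0,-0.68],[1,0.04,0.08,4.73,0,0,-0.68]],
  ],
)

```text
time_s: 1.95
eef_pos: [585.6, 207.7, 120.3]
eef_rot: [0.0, 0.686, 0.728, 0.0]
contact_force: [0.4, -0.3, 0.5]
width: 85.3
```

jog_arm(
  motion=[
    [[-1,0,0,0,0,0,0],[-1,0,0,0,0,0,0],[-1,0,0,0,0,0,0],[-1,0,0,0,0,0,0],[-1,0,0,0,0,0,0],[-1,0,0,0,0,0,0],[-1,0,0,0,0,0,0],[-1,0,0,0,0,0,0]],
  ],
)

```text
time_s: 2.75
eef_pos: [585.5, 208.3, 119.7]
eef_rot: [0.0, 0.686, 0.728, 0.0]
contact_force: [-1.2, 0.5, 6.2]
width: 12.8
```

jog_arm(
  motion=[
    [[-1,0,0,-0.3,0,0,0],[-1,0,0,-0.8,0,0,0],[-1,0,0,-1.4,0,0,0],[-1,0,0,-2.4,0,0,0],[-1,0,0,-3.6,0,0,0],[-1,0,0,-4.2,0,0,0],[-1,0,0,-4.2,0,0,0],[-1,0,0,-4.2,0,0,0]],
  ],
)

```text
time_s: 3.55
eef_pos: [585.2, 208.2, 245.0]
eef_rot: [-0.0, 0.686, 0.728, -0.0]
contact_force: [0.5, -0.7, -1.7]
width: 13.1
```

Run:
```python
from h import *
s=manip.get_state(); print(s['time_s'],s['eef_pos'],s['contact_force'],s['width'])
W=cam("wrist");S=cam("scene");D=cam("side")
cv2.imwrite("pics/lift.png",np.vstack([np.hstack([cv2.resize(S[0],(400,250)),cv2.resize(D[0],(400,250))]),cv2.resize(W[0][:350],(640,350))[:, :].repeat(1,1) if 0 else np.pad(W[0][:350],((0,0),(0,160),(0,0)))])[:,:,::-1])
```

```text
3.55 [585.19150937 208.1703106  245.00801339] [ 0.45895264 -0.74935888 -1.67832446] 13.125782185423747
```

View pics/lift.png

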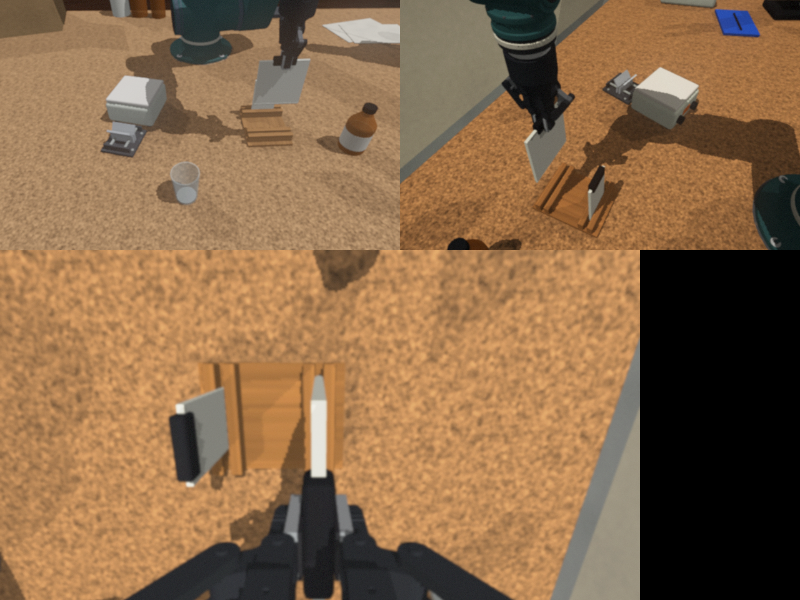

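The screen is held square in the fingers, clear of the rack, and the spare is still standing. Next I swing past the clip to get an unobstructed close wrist view of it.

jog_arm(
  motion=[
    [[-1,-0.8,0,0,0,0,0],[-1,-2,-0.05,0,0,0,0],[-1,-3.3,-0.1,0,0,0,0],[-1,-4.6,-0.15,0,0,0,0],[-1,-5.9,-0.2,0,0,0,0],[-1,-7.2,-0.25,0,0,0,0],[-1,-8.5,-0.28,0,0,0,0],[-1,-9.8,-0.3,0,0,0,0]],
  ],
)

```text
time_s: 4.5
eef_pos: [593.2, -87.3, 244.6]
eef_rot: [-0.001, 0.686, 0.728, -0.0]
contact_force: [0.6, -0.1, -1.8]
width: 12.8
```

jog_arm(
  motion=[
    [[-1,-1.2,-0.04,0,0,0,0.4],[-1,-2.5,-0.08,0,0,0,0.9],[-1,-3.8,-0.13,0,0,0,1.4],[-1,-5.1,-0.17,0,0,0,1.9],[-1,-6.4,-0.22,0,0,0,2.4],[-1,-7.6,-0.26,0,0,0,2.8],[-1,-8.13,-0.27,0,0,0,3.08],[-1,-8.13,-0.27,0,0,0,3.08]],
  ],
)

```text
time_s: 5.3
eef_pos: [599.6, -331.9, 243.6]
eef_rot: [-0.001, 0.778, 0.628, -0.0]
contact_force: [-0.1, 0.4, -1.4]
width: 13.1
```

jog_arm(
  motion=[
    [[-1,0,0,0,0,0,0],[-1,0,0,0,0,0,0]],
  ],
)

```text
time_s: 5.5
eef_pos: [600.1, -328.7, 245.2]
eef_rot: [-0.0, 0.777, 0.63, -0.0]
contact_force: [0.2, 0.2, -1.2]
width: 12.6
```

Run:
```python
from h import *
s=manip.get_state(); print(s['time_s'],s['eef_pos'],s['eef_rot'],s['contact_force'],s['width'])
W=cam("wrist","pics/w2.png")
np.savez("w2.npz",im=W[0],K=W[1],R=W[2],p=W[3])
cv2.imwrite("pics/w2b.png",cv2.resize(W[0][0:280,140:500],(800,622)[:2],interpolation=cv2.INTER_CUBIC)[:600,:,::-1])
```

```text
5.5 [ 600.13100863 -328.73801851  245.21015895] [-2.98827480e-04  7.76769387e-01  6.29785067e-01 -1.32750543e-05] [ 0.23065846  0.20203406 -1.15922534] 12.63545523996609
```

View pics/w2b.png

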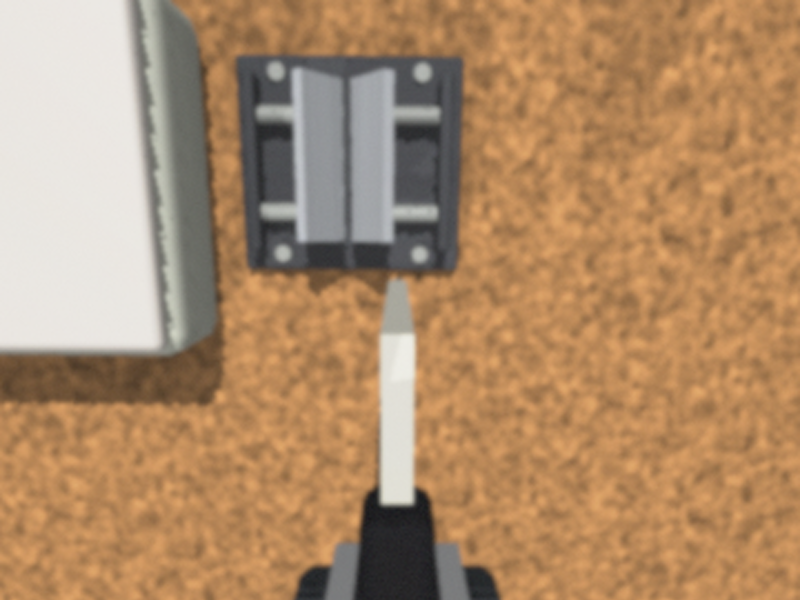

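The view shows the clip clearly. The slot line runs from (346,65) to (349,262) in the crop, and the screws are at (276,72), (422,72), (283,253) and (420,255). The screen is edge-on at crop x≈397.

```bash
cat > m.py <<'E'
from h import *
d=np.load("w2.npz");c=(d["im"],d["K"],d["R"],d["p"])
f=lambda x,y:(140+x/2.2222,y/2.2214)
g=cv2.GaussianBlur(c[0],(3,3),0).mean(2)
sc=[]
for x,y in((276,72),(422,72),(420,255),(283,253)):
    u,v=np.round(f(x,y)).astype(int); w=g[v-5:v+6,u-5:u+6].copy(); w=np.clip(w-w.max()*.75,0,None)
    yy,xx=np.mgrid[v-5:v+6,u-5:u+6]; sc.append(plane(c,(w*xx).sum()/w.sum(),(w*yy).sum()/w.sum(),11))
sc=np.array(sc);print(sc.round(1),'mean',sc.mean(0).round(1))
print('yaw sides', [np.degrees(np.arctan2(-v[0],v[1])).round(2) for v in (sc[0]-sc[3],sc[1]-sc[2])],[np.degrees(np.arctan2(v[1],v[0])).round(2) for v in (sc[1]-sc[0],sc[2]-sc[3])])
# slot: dark line column minimum per row
rows=range(38,104,4);pts=[]
for v in rows:
    u0=int(f(347,0)[0]); seg=255-g[v,u0-4:u0+6]; seg=np.clip(seg-seg.min()-.4*np.ptp(seg),0,None); pts.append(plane(c,(seg*np.arange(u0-4,u0+6)).sum()/seg.sum(),v,36))
pts=np.array(pts);k=np.polyfit(pts[:,1],pts[:,0],1);print('slot x at -222',np.polyval(k,-222),'yaw',np.degrees(np.arctan(-k[0])))
m=[plane(c,*f(*q),58) for q in((292,68),(394,69),(393,242),(298,241))]
print('mouth',np.round(m,1),np.mean(m,0).round(1))
# screen: white top edge z=TCP+18.3, sides
z=245.2-119.7+138
for v in(160,180,200,215):
    r=c[0][v,290:345].astype(int).min(1);i=np.nonzero(r>150)[0]+290
    print(v,i.min(),i.max(),plane(c,(i.min()+i.max())/2,v,z).round(1))
E
python3 m.py
```

```text
[[ 573.4 -172.9   11. ]
 [ 641.9 -188.    11. ]
 [ 623.9 -270.3   11. ]
 [ 555.4 -255.2   11. ]] mean [ 598.7 -221.6   11. ]
yaw sides [np.float64(-12.37), np.float64(-12.36)] [np.float64(-12.46), np.float64(-12.46)]
slot x at -222 598.6735779658947 yaw -12.26234537283234
mouth [[ 586.  -183.8   58. ]
 [ 627.6 -193.    58. ]
 [ 612.7 -261.    58. ]
 [ 571.3 -251.8   58. ]] [ 599.4 -222.4   58. ]
160 311 326 [ 611.5 -275.3  263.5]
180 311 325 [ 609.7 -283.2  263.5]
200 311 326 [ 608.2 -291.4  263.5]
215 311 325 [ 606.6 -297.7  263.5]
```

jog_arm(
  motion=[
    [[-1,1,-0.22,0,0,0,0.03],[-1,2.3,-0.52,0,0,0,0.07],[-1,3.47,-0.78,0,0,0,0.07],[-1,3.47,-0.78,0,0,0,0.07],[-1,3.47,-0.78,1,0,0,0.07],[-1,3.47,-0.78,1.9,0,0,0.07],[-1,3.47,-0.78,1.9,0,0,0.07],[-1,3.47,-0.78,1.9,0,0,0.07]],
  ],
)

```text
time_s: 6.35
eef_pos: [598.8, -222.9, 189.1]
eef_rot: [-0.0, 0.779, 0.627, -0.0]
contact_force: [0.3, -1.0, -0.8]
width: 12.8
```

jog_arm(
  motion=[
    [[-1,0,0,0,0,0,0],[-1,0,0,0,0,0,0]],
  ],
)

```text
time_s: 6.55
eef_pos: [599.4, -223.4, 189.7]
eef_rot: [0.001, 0.779, 0.627, 0.0]
contact_force: [0.1, -0.1, -0.9]
width: 13.4
```

Run:
```python
from h import *
s=manip.get_state(); print(s['time_s'],s['eef_pos'],s['eef_rot'],s['contact_force'],s['width'])
W=cam("wrist");S=cam("scene");D=cam("side")
Z=lambda c,x,y,w=130,h=97:cv2.resize(c[0][y:y+h,x:x+w],(400,300),interpolation=cv2.INTER_CUBIC)
cv2.imwrite("pics/pre.png",np.vstack([np.hstack([Z(S,140,155),Z(D,300,65)]),np.hstack([Z(W,240,170,160,120),Z(W,180,60,280,210)])])[:,:,::-1])
```

```text
6.55 [ 599.41177527 -223.40571209  189.72669084] [9.07423246e-04 7.79061164e-01 6.26947159e-01 3.73671145e-04] [ 0.11746208 -0.09376488 -0.90772997] 13.3534058375025
```

View pics/pre.png

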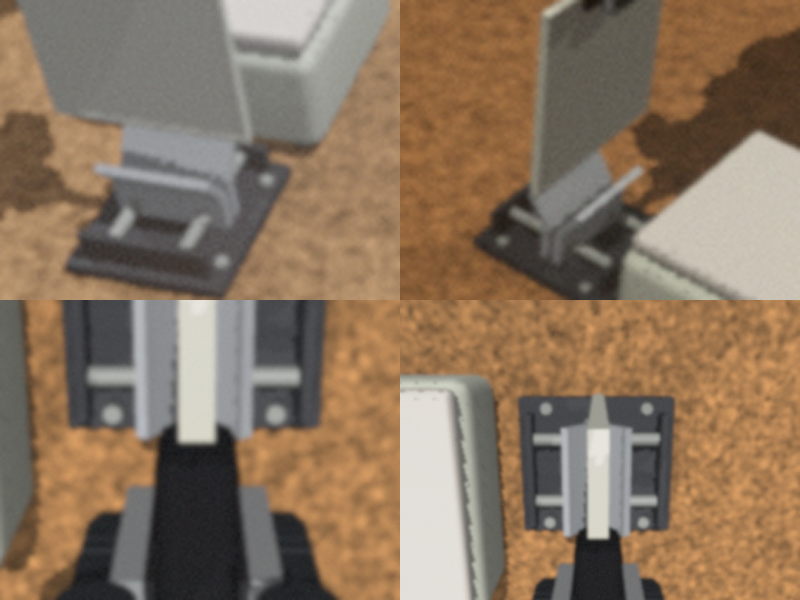

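The screen is centred over the mouth in the wrist view. A quick check of centring along the width, using the lower corners: scene ≈(157.9,190.6) and (221.2,200.3), side ≈(345.5,128.7).

Run:
```python
from h import *
S=cam("scene");D=cam("side")
a=np.radians(-12.4);yy=np.array([-np.sin(a),np.cos(a)]);C=np.array([598.8,-222])
for z in(74,78):
    l=plane(S,157.9,190.6,z);r=plane(S,221.2,200.3,z);print(z,l.round(1),r.round(1),'along',[(p[:2]-C)@yy for p in(l,r)])
t,e=tri([ray(S,157.9,190.6),ray(D,345.5,128.7)]);print('tri left',t,e,(t[:2]-C)@yy)
s=manip.get_state()['eef_pos'];print(s,(s[:2]-C)@yy)
```

```text
74 [ 580.8 -288.    74. ] [ 606.3 -169.1   74. ] along [np.float64(-68.37597877987639), np.float64(53.29339722874692)]
78 [ 585.4 -285.7   78. ] [ 610.8 -167.7   78. ] along [np.float64(-65.09814856818883), np.float64(55.63221680199455)]
tri left [ 615.67179229 -244.95128257   65.5944838 ] [np.float64(43.881071881709), np.float64(43.881071881708884)] -18.792911604910287
[ 599.00327106 -223.16210849  188.69007595] -1.0913496694517597
```

Run:
```python
from h import *
S=cam("scene");D=cam("side")
a=np.radians(-12.4);yy=np.array([-np.sin(a),np.cos(a)]);C=np.array([598.8,-222])
t,e=tri([ray(S,221.2,200.3),ray(D,345.5,128.7)]);print(t,e,(t[:2]-C)@yy)
for z in(78,80,82):
    l=plane(S,157.9,190.6,z);r=plane(S,221.2,200.3,z);print(z,[((p[:2]-C)@yy).round(1) for p in(l,r)],l[0]+(-222-l[1])*.22)
```

```text
[ 606.86271208 -169.25629089   75.06882273] [np.float64(0.5991485275523196), np.float64(0.5991485275524047)] 53.244667660493214
78 [np.float64(-65.1), np.float64(55.6)] 599.4240035307131
80 [np.float64(-63.5), np.float64(56.8)] 601.496083791236
82 [np.float64(-61.8), np.float64(58.0)] 603.5681640517587
```

Run:
```python
from h import *
d=np.load("w2.npz");c=(d["im"],d["K"],d["R"],d["p"])
a=np.radians(-12);yy=np.array([-np.sin(a),np.cos(a)]);T=np.array([600.13,-328.74,245.2])
col=c[0][:,315:323].mean((1,2))
print(dict(zip(range(120,160),col[120:160].round())), dict(zip(range(218,236),col[218:236].round())))
for v,z in((149.5,18.3),(150.5,18.3),(126,-112),(226,28.3),(227,18.3)):print(v,z,(plane(c,318.5,v,T[2]+z)-T)[:2]@yy)
```

```text
{120: np.float64(78.0), 121: np.float64(79.0), 122: np.float64(85.0), 123: np.float64(96.0), 124: np.float64(115.0), 125: np.float64(135.0), 126: np.float64(150.0), 127: np.float64(159.0), 128: np.float64(162.0), 129: np.float64(162.0), 130: np.float64(163.0), 131: np.float64(164.0), 132: np.float64(163.0), 133: np.float64(163.0), 134: np.float64(164.0), 135: np.float64(164.0), 136: np.float64(164.0), 137: np.float64(164.0), 138: np.float64(165.0), 139: np.float64(164.0), 140: np.float64(164.0), 141: np.float64(165.0), 142: np.float64(164.0), 143: np.float64(164.0), 144: np.float64(164.0), 145: np.float64(164.0), 146: np.float64(164.0), 147: np.float64(164.0), 148: np.float64(166.0), 149: np.float64(176.0), 150: np.float64(199.0), 151: np.float64(219.0), 152: np.float64(226.0), 153: np.float64(227.0), 154: np.float64(227.0), 155: np.float64(227.0), 156: np.float64(228.0), 157: np.float64(229.0), 158: np.float64(229.0), 159: np.float64(229.0)} {218: np.float64(221.0), 219: np.float64(221.0), 220: np.float64(221.0), 221: np.float64(221.0), 222: np.float64(221.0), 223: np.float64(221.0), 224: np.float64(220.0), 225: np.float64(213.0), 226: np.float64(181.0), 227: np.float64(121.0), 228: np.float64(62.0), 229: np.float64(35.0), 230: np.float64(30.0), 231: np.float64(31.0), 232: np.float64(31.0), 233: np.float64(33.0), 234: np.float64(33.0), 235: np.float64(34.0)}
149.5 18.3 58.701532115573286
150.5 18.3 58.31471186189972
126 -112 57.92272331390822
226 28.3 30.89862182644202
227 18.3 26.40740170565857
```

The screen sits about 2.5 mm to the -y side, so I correct that while descending and then press in slowly.

jog_arm(
  motion=[
    [[-1,0.08,0,0,0,0,0],[-1,0.08,0,0.4,0,0,0],[-1,0.08,0,0.8,0,0,0],[-1,0.08,0,1.1,0,0,0],[-1,0.08,0,1.3,0,0,0],[-1,0.08,0,1.45,0,0,0],[-1,0.08,0,1.6,0,0,0],[-1,0.08,0,1.7,0,0,0]],
  ],
)

```text
time_s: 7.7
eef_pos: [599.7, -220.9, 137.7]
eef_rot: [0.001, 0.779, 0.627, 0.0]
contact_force: [-0.8, 0.5, 3.5]
width: 13.0
```

jog_arm(
  motion=[
    [[-1,0,0,0.08,0,0,0],[-1,0,0,0.16,0,0,0],[-1,0,0,0.24,0,0,0],[-1,0,0,0.32,0,0,0],[-1,0,0,0.36,0,0,0],[-1,0,0,0.4,0,0,0],[-1,0,0,0.4,0,0,0]],
  ],
)

```text
time_s: 8.4
eef_pos: [599.3, -220.7, 125.1]
eef_rot: [-0.0, 0.779, 0.627, -0.0]
contact_force: [1.1, -0.6, 0.4]
width: 12.9
```

jog_arm(
  motion=[
    [[-1,0,0,0.04,0,0,0],[-1,0,0,0.08,0,0,0],[-1,0,0,0.12,0,0,0],[-1,0,0,0.12,0,0,0]],
  ],
)

```text
time_s: 8.8
eef_pos: [599.4, -220.7, 121.7]
eef_rot: [0.0, 0.779, 0.627, -0.0]
contact_force: [-1.0, 0.1, 2.4]
width: 13.0
```

jog_arm(
  motion=[
    [[-1,0,0,0.04,0,0,0],[-1,0,0,0.07,0,0,0],[-1,0,0,0.1,0,0,0],[-1,0,0,0.1,0,0,0]],
  ],
)

```text
time_s: 9.2
eef_pos: [600.3, -221.1, 121.6]
eef_rot: [0.002, 0.779, 0.627, 0.001]
contact_force: [-4.5, 3.4, 32.7]
width: 12.7
```

Run:
```python
from h import *
s=manip.get_state(); print(s['time_s'],s['eef_pos'],s['contact_force'],s['width'])
W=cam("wrist");S=cam("scene");D=cam("side")
Z=lambda c,x,y,w=130,h=97:cv2.resize(c[0][y:y+h,x:x+w],(400,300),interpolation=cv2.INTER_CUBIC)
cv2.imwrite("pics/in.png",np.vstack([np.hstack([Z(S,140,155),Z(D,300,65)]),np.hstack([Z(W,240,170,160,120),Z(W,180,60,280,210)])])[:,:,::-1])
```

```text
9.2 [ 600.31417415 -221.05368157  121.59797212] [-4.48901542  3.36574325 32.69013796] 12.678777340804153
```

View pics/in.png

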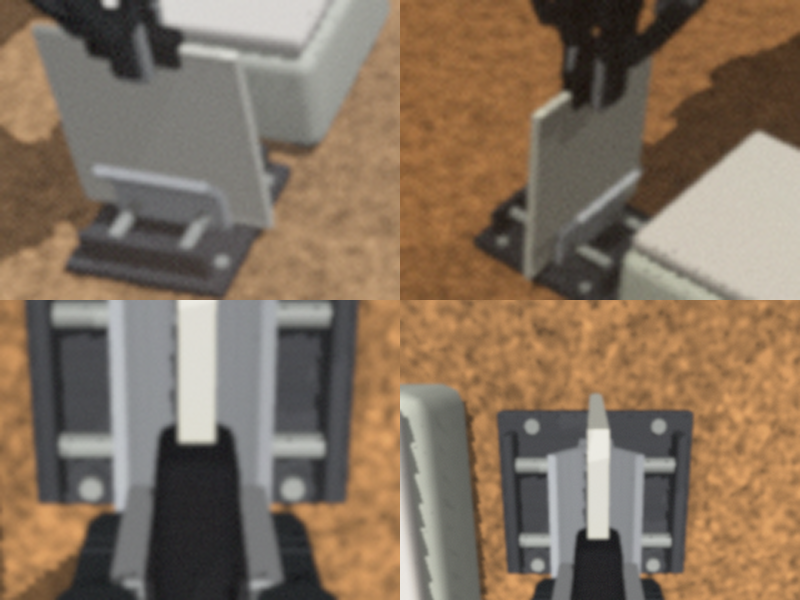

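Contact came exactly at the predicted height (TCP 121.6, 33 N), and the screen stands between the jaws. I release next.

jog_arm(
  motion=[
    [[-1,0,0,-0.07,0,0,0],[-1,0,0,-0.07,0,0,0],[0,0,0,-0.07,0,0,0],[1,0,0,-0.07,0,0,0],[1,0,0,-0.07,0,0,0],[1,0,0,-0.07,0,0,0],[1,0,0,-0.07,0,0,0],[1,0,0,-0.07,0,0,0]],
  ],
)

```text
time_s: 10.15
eef_pos: [599.4, -220.7, 120.8]
eef_rot: [-0.0, 0.779, 0.627, -0.0]
contact_force: [-0.0, 0.5, 0.1]
width: 85.1
```

jog_arm(
  motion=[
    [[1,0,0,-0.5,0,0,0],[1,0,0,-1.5,0,0,0],[1,0,0,-3,0,0,0],[1,0,0,-4.5,0,0,0],[1,0,0,-4.5,0,0,0],[1,0,0,-4.5,0,0,0]],
  ],
)

```text
time_s: 10.75
eef_pos: [599.8, -221.0, 256.6]
eef_rot: [0.001, 0.779, 0.627, 0.0]
contact_force: [-0.7, 0.3, -0.4]
width: 85.6
```

Run:
```python
from h import *
s=manip.get_state(); print(s['time_s'],s['eef_pos'],s['contact_force'],s['width'])
W=cam("wrist");S=cam("scene");D=cam("side")
np.savez("w3.npz",im=W[0],K=W[1],R=W[2],p=W[3])
Z=lambda c,x,y,w=130,h=97:cv2.resize(c[0][y:y+h,x:x+w],(400,300),interpolation=cv2.INTER_CUBIC)
cv2.imwrite("pics/end.png",np.vstack([np.hstack([Z(S,140,140),Z(D,300,45)]),np.hstack([Z(W,220,100,200,150),cv2.resize(S[0],(400,300))])])[:,:,::-1])
im=W[0].astype(int); x0,y0=290,120
m=(im[y0:290,x0:350].max(2)<75).astype(np.uint8);k=max(cv2.findContours(m,0,1)[0],key=cv2.contourArea)+[x0,y0]
b=cv2.minAreaRect(k.astype(np.float32));P=cv2.boxPoints(b);P=P[np.argsort(P[:,1])]
t,e=[plane(W,*q,148) for q in(P[:2].mean(0),P[2:].mean(0))];print(b,t,e,plane(W,*b[0],148),np.linalg.norm(t-e))
```

```text
10.75 [ 599.7969445  -220.9564759   256.59982857] [-0.70659367  0.26295847 -0.39482519] 85.64603420431234
((317.0, 196.5), (65.0, 18.0), 90.0) [ 605.01455488 -192.88070055  148.        ] [ 593.02731836 -247.39699314  148.        ] [ 599.21229985 -219.26855337  148.        ] 55.81863485910356
```

View pics/end.png

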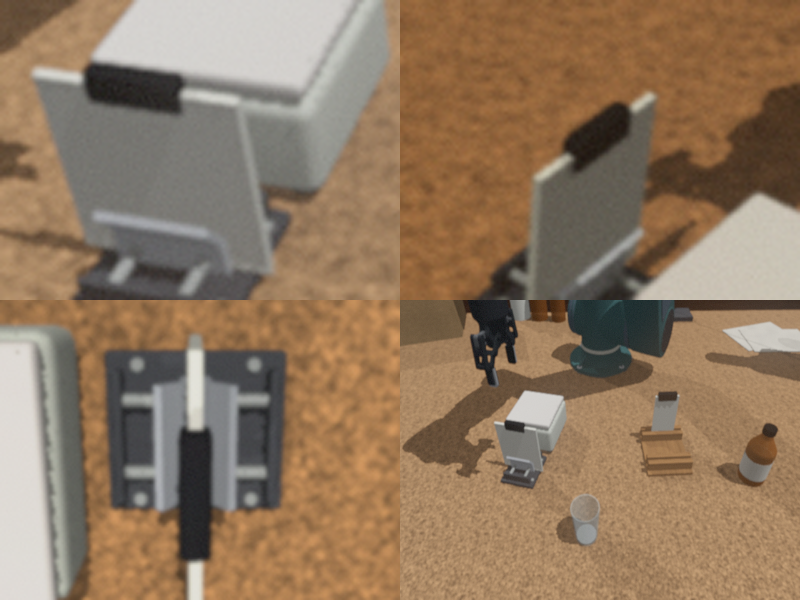

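The screen stands upright in the clip, released. Its bar is at about (599.0,-220.1), against the clip centre of (598.8,-222). The spare is still in the rack and the arm is clear.

```bash
python3 -c "
from cell import manip; print(manip.sign_off())"
```

```text
the job is handed in; nothing more can be done
None
```

The wide screen is out of the rack, pressed into the clip next to the hotplate and released. I handed the job in at about 11 s of the 42 s allowed; `sign_off()` gives no verdict.

- **Seating:** the push met firm resistance at a TCP height of 121.6 mm, against 121.7 mm predicted for the lower edge on the foot. The force read 33 N there, and I pressed no further. I did not see a clear 15 N push-in peak beforehand: readings at the end of each move were 3.5 N or less until the foot, so the peak probably fell between them.
- **Position:** after release, the bar centre measured about (599, -220) mm against a clip centre of (598.8, -222) mm. That is within 2 mm along the width, and the yaw matches the clip within about 0.5°.
- **Upright and clear:** the last pictures show the screen upright between the jaws, the narrow screen still in its slot, and the gripper open about 100 mm above the screen.
- **Disagreement:** before the final press, the scene camera put the screen about 4 mm to the -y side and the wrist camera about 2.5 mm. I corrected by 2.5 mm.

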